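# Release the latched lamp key

## Task

The studio's lamp box has four identical yellow keys, and one of them has been left latched down. Feel the keys with light fingertip taps to find the one that sits lower, press that key to its stop and let it go, so that it springs up like the others. Do not press the other keys down, a light tap is all they may get, and do not pick up or shift the jar, the cup or the brush.

Things in the scene. Friction and masses are not known exactly. Their poses are not given: they have to be found in the camera images.
- box_top (a point): Centre of the top face of the grey lamp switch box (150 x 250 x 50 mm, fixed). Its y axis runs along the key row, its x axis across it, away from the robot. The four identical keys are in one row, 46 mm apart, at y = -69, -23, +23, +69 mm and x = -25 mm in this frame, each in a 42 mm square black frame 5 mm high.
- row_mid (a point): Middle of the key row, on the box's top face. Keys slide straight down, 8 mm at most, on springs: none moves below 2.5 N. An up key takes 5 N at 5 mm, 6 N at 8 mm, and springs back. One key is latched 4 mm down; light taps leave it so. Pressed its remaining 4 mm to the stop (3 to 6 N; 10 N makes sure) and let go, it springs up and stays up.
- place1 (a point): Fixed point of the box over key place 1 (y = -69 mm in the box's frame): the centre of the key's top face if that key is UP, 20 mm above the box's top, 70 mm above the table. It does not follow the key: if the key here is the latched one, its top face lies 4 mm lower. Yellow cap 30 x 30 mm. Axes as the box's.
- place2 (a point): Fixed point of the box over key place 2 (y = -23 mm in the box's frame): the centre of the key's top face if that key is UP, 20 mm above the box's top, 70 mm above the table. It does not follow the key: if the key here is the latched one, its top face lies 4 mm lower. Yellow cap 30 x 30 mm. Axes as the box's.
- place3 (a point): Fixed point of the box over key place 3 (y = 23 mm in the box's frame): the centre of the key's top face if that key is UP, 20 mm above the box's top, 70 mm above the table. It does not follow the key: if the key here is the latched one, its top face lies 4 mm lower. Yellow cap 30 x 30 mm. Axes as the box's.
- place4 (a point): Fixed point of the box over key place 4 (y = 69 mm in the box's frame): the centre of the key's top face if that key is UP, 20 mm above the box's top, 70 mm above the table. It does not follow the key: if the key here is the latched one, its top face lies 4 mm lower. Yellow cap 30 x 30 mm. Axes as the box's.
- latch (a joint): Latch crank hidden inside the box, which belongs to the latched key (which one is not told): 2.30 rad while that key is latched, 1.37 with it pressed to its stop, 0 once it has been let go and stands fully up, released.
- pin1 (a joint): Interlock pin hidden inside the box; its value is the depth (m) to which one of the three up keys is being pressed (0 = that key fully up). Which key it belongs to is not told. Past 0.005 the wrong lamp comes on.
- pin2 (a joint): Interlock pin hidden inside the box; its value is the depth (m) to which one of the three up keys is being pressed (0 = that key fully up). Which key it belongs to is not told. Past 0.005 the wrong lamp comes on.
- pin3 (a joint): Interlock pin hidden inside the box; its value is the depth (m) to which one of the three up keys is being pressed (0 = that key fully up). Which key it belongs to is not told. Past 0.005 the wrong lamp comes on.
- jar_mid (a point): Bystander: closed paint jar, 60 mm across, 85 mm high, green label, black cap; point at its centre.
- cup_mid (a point): Bystander: white ceramic cup without handle, 72 mm across the rim, 80 mm high; point half-way up its axis.
- brush_grip (a point): Bystander: paint brush 200 mm long lying on the table on the robot's side of the box; point on its handle.

How it is judged:
On the way:
1. the latched key has been released and stands up (value of joint latch below 0.2 rad), for 0.2 s.
At the end, for the whole second after the job is handed in: The latched key is released and up (its latch within 0.2 rad of 0), the other keys are up (within 2 mm) and none has been pressed more than 5 mm, and jar, cup and brush are within 30 mm of where they stood (value of joint latch below 0.2 rad and value of joint each of pin1, pin2, pin3 below 0.002 m and distance of each of jar_mid, cup_mid, brush_grip from where it was at the start of the episode below 0.03 m); the robot touches nothing.
It fails at once if one of the three up keys is pressed more than 5 mm down (which would switch its lamp on) (value of joint any of pin1, pin2, pin3 above 0.005 m).
It fails at once if the jar is lifted or shifted by more than 30 mm (distance of jar_mid from where it was at the start of the episode above 0.03 m).
It fails at once if the cup is lifted or shifted by more than 30 mm (distance of cup_mid from where it was at the start of the episode above 0.03 m).
It fails at once if the brush is lifted or shifted by more than 30 mm (distance of brush_grip from where it was at the start of the episode above 0.03 m).
It also fails if it takes over 46 s, if anything falls off the work surface, if the arm or the gripper's body presses on something with over 40 N, if the wrist force passes 120 N, or if a joint passes its speed limit or range.

## Robot

A 7-joint arm with a two-finger parallel gripper is mounted at the origin on the work surface. World frame = base frame: x ahead of the robot, y to its left, z up, the work surface at z = 0. Lengths are in m, angles in rad, forces in N, time in s.
With the tool pointing down it reaches from about 0.4 to 0.875 m from the base axis. Payload 19.3 kg.
Tool frame: the origin (TCP) lies at the very end of the fingers, on their centre line; the grasp point (between the pads) lies bot.tcp_to_grasp behind it (bot.tcp_to_grasp is the distance from the TCP to the grasp point, in m); z points along the fingers, y is the direction in which the jaws open and shut (so a half turn about z gives the same grasp; the last joint's range is limited). The gripper opens to 85 mm and grips with 20 to 120 N. Pads are 22 mm wide; open, the fingers measure 114 mm over their backs; the gripper's body (76 mm by 85 mm) begins 54 mm behind the grasp point. The pads swing forward as they close: fully open they stand 13 mm farther back than shut.
Start: joints at [-1.282, 0.521, -0.036, 1.599, 0.021, 1.021, -0.113], TCP at [0.219, 0.585, 0.231] pointing down, gripper open.
Joint ranges: [-2.91, 2.91], [-0.3, 2.13], [-1.5, 1.42], [0.17, 2.43], [-1.26, 4.41], [0.16, 1.93], [-2.52, 2.52]. Speed limits (rad/s): [1.89, 1.89, 2.39, 2.39, 3.01, 3.01, 3.01].

## Interface

Orientations are given as [roll, pitch, yaw] about the fixed x, y, z axes, in that order (R = Rz(yaw) Ry(pitch) Rx(roll)).
In Python, from workcell import bot gives the robot as it stands.
- The arm moves only by the tool servo_tool, never from a script. Its argument "targets" is a list of rows, each a list of 2 entries, a list of its own where there are three numbers: the shift along the tool's x, y, z in units of 0.05 m (1.0 is 0.05 m), then the turn about the tool's z in units of 5 degrees (1.0 is 5 degrees). A call has 1 to 12 rows; each row shifts and turns the commanded pose from where the row before left it, along the tool's axes as they then stand; what a row does not reach is not made up. A row lasts 1/8 s, in which the tool goes at most 62.5 mm and 10.7 degrees, less where a joint would pass 70% of its speed; a pose out of reach is approached as far as the arm can. A call with a number of a shift or a turn outside -1 to 1 is refused whole. A call with a gripper value outside its range is refused whole. "gripper" is the opening, from -1 (shut) to 1 (fully open), so that 0 is half open, set as the call begins (left out, the last holds). The fingers move at their own pace and stop on an object; "newtons" is the grip in N (left out, the last holds). Time passes only in rows, so rows that do not move let the fingers close. It gives the time, the measured TCP pose, the force and the opening at its end, in the units of the state.
- bot.observe(): the state, without advancing time (a new reading comes with each control period).
- bot.grab_frame(name): name is "side" or "top" or "wrist"; returns the picture (400x640x3 uint8, blue, green, red); there is no depth.
- bot.get_calibration(name): a dict with "fx", "fy", "cx", "cy" (pixels), "k1" (the pictures are not rectified: a ray, as slopes to the right and down, at radius r is drawn at 1 + k1 r^2 times it, then the intrinsics apply), "pose" (4x4, takes a point from camera to world coordinates). Camera axes: x right, y up, looking along -z (the intrinsics and any distortion apply to the point x, -y, -z); pixel columns grow to the right and rows downward; lengths in m; the calibration is good to about 2 mm. A picture is of the moment at which its call begins: read the wrist's pose just before it. get_calibration takes no time and is no camera call; for the wrist camera it gives the pose at the moment of the call.
- bot.job_done(): hands the job in, once; it reports no verdict.
The state is a dict: "clock": time; "qpos": joint angles; "qd": joint speeds; "joint_efforts": joint torques, N m; "position": TCP position; "tool_rot": TCP orientation; "force": force on the tool from outside, world axes, zero at the start; "moment": the same for the moment, N m; "grip_width": finger opening in m.
Only numpy, scipy, OpenCV 4.12 (cv2) and the standard library are available. Lean on these libraries where they do the work, as an engineer would, in place of code of your own. Each camera call takes 0.05 s, during which the arm holds its last target.

## Working session

There is one attempt and no reset: what is moved stays moved. The work goes in short steps, Python scripts to look and compute and a tool call to move; the robot and the scene stay as the last step left them, time stands still between calls to the robot, and variables do not carry over. Pictures are saved under pics/ and viewed, and the job is handed in when it is done.

Besides the shell and the picture viewer there is one more tool, called after "Request:" as name([rows], argument=value, ...), one row to a line, values as JSON. servo_tool: Moves the arm, as the interface text tells. Its arguments: {"type":"object","properties":{"targets":{"type":"array","items":{"type":"array"}},"gripper":{"type":"number"},"newtons":{"type":"number"}},"required":["targets"]}

```bash
mkdir -p pics; ls
python3 - <<'E'
from workcell import bot
import cv2
print(bot.observe(), bot.tcp_to_grasp)
for n in("top","side"):
    c=bot.get_calibration(n); print(n,c)
    cv2.imwrite(f"pics/{n}0.png",bot.grab_frame(n))
E
```

```text
pics
{'clock': 0.0, 'qpos': array([-1.28218102,  0.52199377, -0.03632012,  1.59999005,  0.02121866,
        1.02107799, -0.11283007]), 'qd': array([ 0.00057034,  0.00111067, -0.00027395,  0.00067158, -0.00022352,
       -0.0004401 ,  0.00104113]), 'joint_efforts': array([-3.04864470e-04, -9.27110624e+01,  1.97991170e+00, -3.69954944e+01,
        1.78517879e-02,  7.86799559e-03, -8.56541965e-05]), 'position': array([0.21940758, 0.58487935, 0.23074486]), 'tool_rot': array([-3.14051321e+00,  9.57372253e-05,  2.78274047e+00]), 'force': array([0.50127864, 0.30098319, 0.38907466]), 'moment': array([0.02556824, 0.02277438, 0.00357084]), 'grip_width': 0.08534966172360524} 0.0187
top {'fx': 393.45527668125527, 'fy': 393.45527668125527, 'cx': 321.4458797167405, 'cy': 200.85200000165483, 'k1': -0.07903722230455625, 'pose': array([[ 1.30524681e-03,  9.72279445e-01, -2.33818257e-01,
         3.56520025e-01],
       [-9.99999079e-01,  1.18190698e-03, -6.67619982e-04,
         4.13716532e-02],
       [-3.72761757e-04,  2.33818913e-01,  9.72280092e-01,
         8.62471761e-01],
       [ 0.00000000e+00,  0.00000000e+00,  0.00000000e+00,
         1.00000000e+00]])}
side {'fx': 411.05739442249075, 'fy': 411.05739442249075, 'cx': 325.53060569867057, 'cy': 204.01701791663095, 'k1': -0.08844824425538458, 'pose': array([[ 0.85967373,  0.23992693, -0.45099462,  0.14884648],
       [-0.5106419 ,  0.42840167, -0.74546419, -0.56727619],
       [ 0.01434991,  0.87115273,  0.4908024 ,  0.4996566 ],
       [ 0.        ,  0.        ,  0.        ,  1.        ]])}
```

View pics/top0.png

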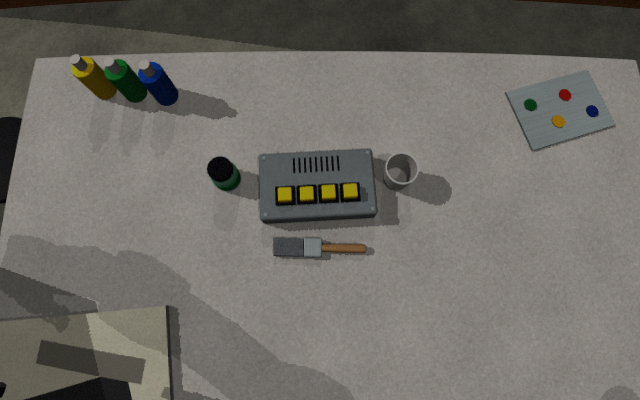

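View pics/side0.png

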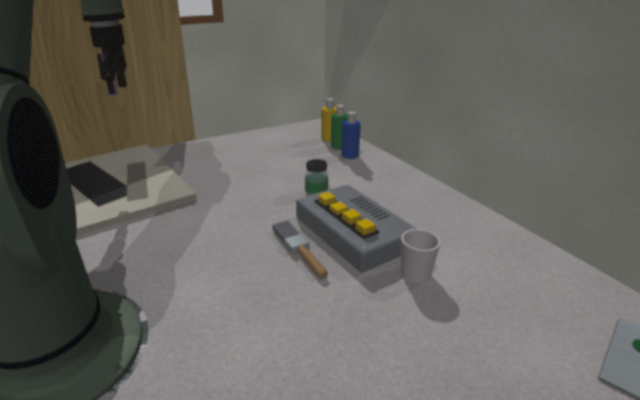

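The top view shows the key row at pixels (285,195), (307,194), (328,193) and (350,191). The jar is at (223,173), the cup at (400,171) and the brush around (318,247). Next I'll measure the caps in both views.

```bash
cat > h.py <<'E'
import numpy as np,cv2
from workcell import bot
def ray(n,u,v,c=None):
    c=c or bot.get_calibration(n)
    K=np.array([[c['fx'],0,c['cx']],[0,c['fy'],c['cy']],[0,0,1.]])
    p=cv2.undistortPoints(np.array([[[u,v]]],float),K,np.array([c['k1'],0,0,0.]))[0,0]
    P=c['pose']; return P[:3,3],P[:3,:3]@np.array([p[0],-p[1],-1.])
def at(n,u,v,z):
    o,d=ray(n,u,v); return o+d*(z-o[2])/d[2]
def proj(n,X,c=None):
    c=c or bot.get_calibration(n); P=c['pose']; q=P[:3,:3].T@(np.asarray(X)-P[:3,3])
    s=np.array([q[0],-q[1]])/-q[2]; s*=1+c['k1']*(s@s); return s*c['fx']+[c['cx'],c['cy']]
E
python3 - <<'E'
from h import *
for n,box,zs in(("top",(270,180,365,210),(.07,.066)),("side",(312,188,382,240),(.07,.066))):
    im=cv2.imread(f"pics/{n}0.png"); h=cv2.cvtColor(im,cv2.COLOR_BGR2HSV)
    m=cv2.inRange(h,(20,150,90 if n=="top" else 150),(35,255,255))
    k=np.zeros_like(m);x0,y0,x1,y1=box;k[y0:y1,x0:x1]=255;m&=k
    N,l,s,c=cv2.connectedComponentsWithStats(m)
    for i in range(1,N):
        if s[i,4]>20: print(n,s[i],c[i].round(1),at(n,*c[i],.07).round(4))
    if n=="top":
        cs=np.array([at(n,*c[i],.07) for i in range(1,N) if s[i,4]>60])
        cs=cs[np.argsort(cs[:,1])]; print(np.diff(cs[:,:2],axis=0),cs.mean(0))
        d=cs[-1]-cs[0];print("yaw of y axis",np.arctan2(-d[0],d[1]),np.linalg.norm(d))
    big=cv2.resize(im[130:270,190:450] if n=="top" else im[150:290,260:450],None,fx=3,fy=3,interpolation=cv2.INTER_CUBIC);cv2.imwrite(f"pics/{n}_z.png",big)
# box top corners at z=.05
for u,v in((260,152),(371,150),(375,213),(261,217)): print(at("top",u,v,.05).round(4))
print("jar",at("top",220,168,.085),"cup",at("top",401,167,.08))
E
```

```text
top [343 183  15  15 186] [350.  189.8] [ 0.5709 -0.0176  0.07  ]
top [321 184  15  15 183] [328.  191.2] [0.5679 0.0283 0.07  ]
top [278 187  14  14 188] [284.3 193.6] [0.5625 0.1193 0.07  ]
top [300 186  14  14 184] [306.4 192.8] [0.5643 0.0732 0.07  ]
[[-0.00300626  0.04587306]
 [-0.00356294  0.04493218]
 [-0.00182924  0.04607476]] [0.5663806  0.05081187 0.07      ]
yaw of y axis 0.061279329331332975 0.13713741063181809
side [320 192  13   7  58] [326.2 195.3] [0.5651 0.1185 0.07  ]
side [332 202  14   8  67] [338.4 205.5] [0.5642 0.0665 0.07  ]
side [345 210  14   8  75] [351.4 213.2] [0.5704 0.0263 0.07  ]
side [358 219  15   9  83] [365.1 223.1] [ 0.5728 -0.0188  0.07  ]
[0.6621 0.177  0.05  ]
[ 0.667  -0.0668  0.05  ]
[ 0.5257 -0.0712  0.05  ]
[0.5168 0.1693 0.05  ]
jar [0.61373959 0.25368563 0.085     ] cup [ 0.61789612 -0.12479684  0.08      ]
```

View pics/top_z.png

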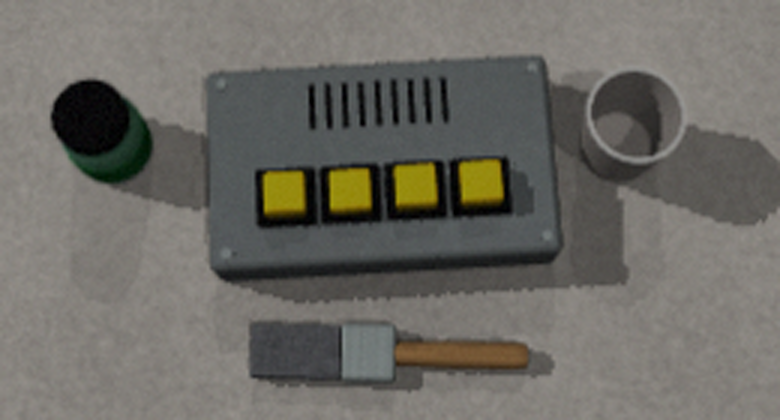

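View pics/side_z.png

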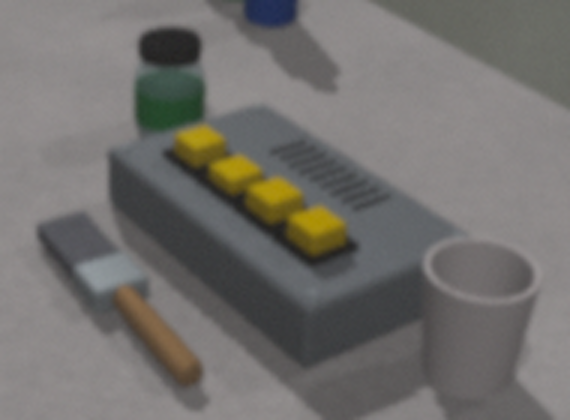

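Both views agree on the row: its middle is near (0.567, 0.051), yaw is about 0.06, and the pitch is 46 mm as specified. Triangulation hints that place 3 sits lower, and taps will confirm that. Now I'll shut the gripper and travel to above place 4.

Request:
servo_tool([
  [[-0.81,-0.53,0.15],0],
  [[-0.81,-0.53,0.15],0],
  [[-0.81,-0.53,0.15],0],
  [[-0.81,-0.53,0.15],0],
  [[-0.81,-0.53,0.15],0],
  [[-0.81,-0.53,0.15],0],
  [[-0.81,-0.53,0.15],0],
  [[-0.81,-0.53,0.15],0],
  [[-0.81,-0.53,0.15],0],
  [[-0.81,-0.53,0.15],0],
  [[-0.81,-0.53,0.15],0],
  [[-0.81,-0.53,0.15],0],
], gripper=-1, newtons=20)

```text
clock: 1.6
position: [0.5635, 0.1154, 0.1409]
tool_rot: [-3.141, -0.0, 2.783]
force: [0.3, 0.6, 0.3]
grip_width: 0.0002
```

Request:
servo_tool([
  [[0,0,0],-1],
  [[0,0,0],-1],
  [[0,0,0],-1],
  [[0,0,0],-1],
  [[0,0,0],-0.8],
  [[0,0,0],0],
  [[0,0,0],0],
])

```text
clock: 2.48
position: [0.5628, 0.1167, 0.1412]
tool_rot: [-3.142, -0.0, -3.083]
force: [0.6, 0.1, 1.1]
grip_width: 0.0001
```

Run:
```python
from h import *
a=bot.grab_frame("top");b=bot.grab_frame("side")
cv2.imwrite("pics/mid.png",np.vstack([cv2.resize(a[110:270,190:450],None,fx=2,fy=2),cv2.resize(b[120:270,240:500],None,fx=2,fy=2)[:280]]))
o=bot.observe();print(o['qpos'],o['force'],o['position'],proj("side",o['position']),proj("top",o['position']))
```

```text
[-0.25307173  0.55385049 -0.07648435  1.81369063  0.05750294  0.77631661
  1.27057888] [-0.17731962  0.60541651  1.06338216] [0.56282569 0.11677469 0.14124329] [326.2079223  166.29097465] [282.18300556 184.049131  ]
```

View pics/mid.png

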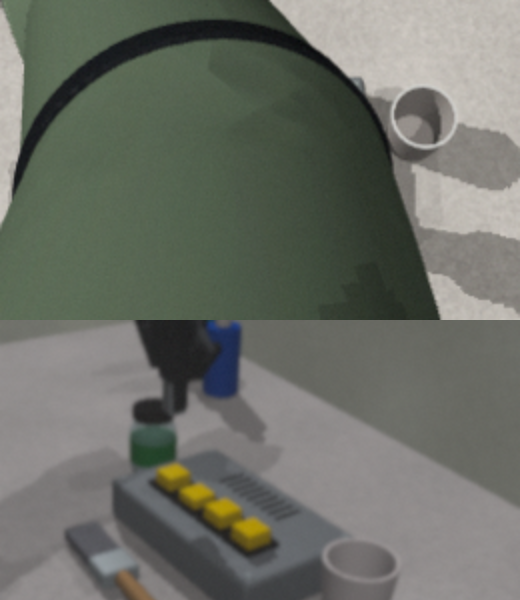

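The side view shows the closed tip directly above place 4, with the jar well clear. The top view is blocked by the arm. I'll descend to about 5 mm above the key.

Request:
servo_tool([
  [[-0.02,0.04,0.22],0],
  [[0,0,0.22],0],
  [[0,0,0.22],0],
  [[0,0,0.22],0],
  [[0,0,0.22],0],
  [[0,0,0.22],0],
  [[0,0,0],0],
  [[0,0,0],0],
])

```text
clock: 3.58
position: [0.5639, 0.1188, 0.0755]
tool_rot: [3.142, 0.0, -3.082]
force: [-0.2, -0.7, 0.4]
grip_width: -0.0
```

Request:
servo_tool([
  [[0,0,0.04],0],
  [[0,0,0.02],0],
  [[0,0,0.02],0],
  [[0,0,0],0],
])

```text
clock: 4.08
position: [0.5637, 0.1188, 0.0712]
tool_rot: [-3.142, -0.0, -3.082]
force: [-0.9, -0.4, 0.3]
grip_width: -0.0
```

Request:
servo_tool([
  [[0,0,0.02],0],
  [[0,0,0.01],0],
  [[0,0,0],0],
  [[0,0,0],0],
])

```text
clock: 4.58
position: [0.5638, 0.1188, 0.0699]
tool_rot: [3.142, 0.0, -3.081]
force: [-0.6, -0.4, 3.0]
grip_width: 0.0003
```

Place 4 carries 3 N at z = 0.070, so it is up. Next I'll raise, shift to place 3 and tap there.

Request:
servo_tool([
  [[0,0,-0.2],0],
  [[0,-0.3,0],0],
  [[0,-0.31,0],0],
  [[0,-0.31,0],0],
  [[0,0,0],0],
  [[0,0,0.1],0],
  [[0,0,0.06],0],
  [[0,0,0.02],0],
  [[0,0,0],0],
  [[0,0,0],0],
])

```text
clock: 5.82
position: [0.5665, 0.073, 0.0709]
tool_rot: [-3.142, 0.0, -3.081]
force: [-0.2, 0.5, 0.6]
grip_width: -0.0003
```

Request:
servo_tool([
  [[0,0,0.02],0],
  [[0,0,0],0],
  [[0,0,0],0],
])

```text
clock: 6.2
position: [0.5665, 0.0729, 0.0698]
tool_rot: [-3.142, 0.0, -3.082]
force: [-0.6, 0.1, 0.3]
grip_width: 0.0002
```

Request:
servo_tool([
  [[0,0,0.02],0],
  [[0,0,0],0],
  [[0,0,0],0],
])

```text
clock: 6.58
position: [0.5665, 0.0729, 0.0688]
tool_rot: [-3.142, 0.0, -3.082]
force: [0.3, -0.4, -0.6]
grip_width: 0.0001
```

Request:
servo_tool([
  [[0,0,0.02],0],
  [[0,0,0],0],
  [[0,0,0],0],
])

```text
clock: 6.95
position: [0.5665, 0.0729, 0.0678]
tool_rot: [-3.142, -0.0, -3.082]
force: [0.5, 0.6, -0.3]
grip_width: 0.0001
```

There is no contact at place 3 at 0.0678, which is 2 mm below the up level. I'll continue until I touch it, expected at about 0.066.

Request:
servo_tool([
  [[0,0,0.02],0],
  [[0,0,0.015],0],
  [[0,0,0],0],
  [[0,0,0],0],
])

```text
clock: 7.45
position: [0.5665, 0.0729, 0.0661]
tool_rot: [-3.142, 0.0, -3.082]
force: [-1.4, 0.1, 2.8]
grip_width: 0.0001
```

It makes contact at 0.066, 4 mm lower than an up key, so place 3 is the latched one. Now I'll press it to its stop (z of about 0.062).

Request:
servo_tool([
  [[0,0,0.03],0],
  [[0,0,0.03],0],
  [[0,0,0.02],0],
  [[0,0,0],0],
  [[0,0,0],0],
])

```text
clock: 8.07
position: [0.5675, 0.0731, 0.0629]
tool_rot: [3.141, 0.002, -3.082]
force: [-2.7, 8.8, 62.3]
grip_width: 0.0001
```

The force jumped to 62 N, so the stop is reached. Letting go.

Request:
servo_tool([
  [[0,0,-0.06],0],
  [[0,0,-0.1],0],
  [[0,0,-0.1],0],
  [[0,0,-0.1],0],
  [[0,0,0],0],
  [[0,0,0],0],
])

```text
clock: 8.82
position: [0.5664, 0.0729, 0.0799]
tool_rot: [-3.142, -0.0, -3.082]
force: [-0.2, -0.1, 0.2]
grip_width: -0.0
```

Checking with a light tap on place 3.

Request:
servo_tool([
  [[0,0,0.1],0],
  [[0,0,0.06],0],
  [[0,0,0.02],0],
  [[0,0,0],0],
  [[0,0,0],0],
])

```text
clock: 9.45
position: [0.5666, 0.0729, 0.0711]
tool_rot: [3.142, 0.0, -3.082]
force: [0.4, 0.1, 0.4]
grip_width: 0.0002
```

Request:
servo_tool([
  [[0,0,0.02],0],
  [[0,0,0.008],0],
  [[0,0,0],0],
  [[0,0,0],0],
])

```text
clock: 9.95
position: [0.5666, 0.0729, 0.0698]
tool_rot: [-3.142, 0.0, -3.082]
force: [-0.2, 0.7, 4.8]
grip_width: -0.0003
```

Place 3 now meets the finger at 0.070, so it is up. Retreating and looking.

Request:
servo_tool([
  [[0,0,-0.2],0],
  [[0,0,-0.4],0],
  [[0,0,-0.5],0],
  [[0,0,-0.5],0],
  [[0,0.3,-0.5],0],
  [[0.4,0.8,0],0],
  [[0.4,0.8,0],0],
  [[0.4,0.8,0],0],
  [[0.4,0.8,0],0],
  [[0,0,0],0],
  [[0,0,0],0],
])

```text
clock: 11.32
position: [0.4764, 0.2422, 0.175]
tool_rot: [-3.141, 0.0, -3.082]
force: [1.1, 0.6, -0.4]
grip_width: 0.0
```

Run:
```python
from h import *
o=bot.observe();print(o['clock'],o['position'],o['force'])
a=bot.grab_frame("top");b=bot.grab_frame("side")
cv2.imwrite("pics/end.png",np.vstack([cv2.resize(a[110:270,190:450],None,fx=2,fy=2),cv2.resize(b[150:290,240:500],None,fx=2,fy=2)]))
h=cv2.cvtColor(b,cv2.COLOR_BGR2HSV);m=cv2.inRange(h,(20,150,150),(35,255,255))
N,l,s,c=cv2.connectedComponentsWithStats(m)
for i in range(1,N):
    if s[i,4]>20: print(s[i],c[i].round(1),at("side",*c[i],.07).round(4))
```

```text
11.325 [0.47642261 0.24224162 0.17498829] [ 1.05886569  0.56585405 -0.38793577]
[320 192  13   7  59] [326.3 195.3] [0.5652 0.1183 0.07  ]
[332 201  14   7  68] [338.4 203.9] [0.5677 0.0722 0.07  ]
[344 210  15   8  76] [351.2 213.1] [0.5702 0.0268 0.07  ]
[358 219  16   9  86] [365.2 223.1] [ 0.5729 -0.0189  0.07  ]
```

View pics/end.png

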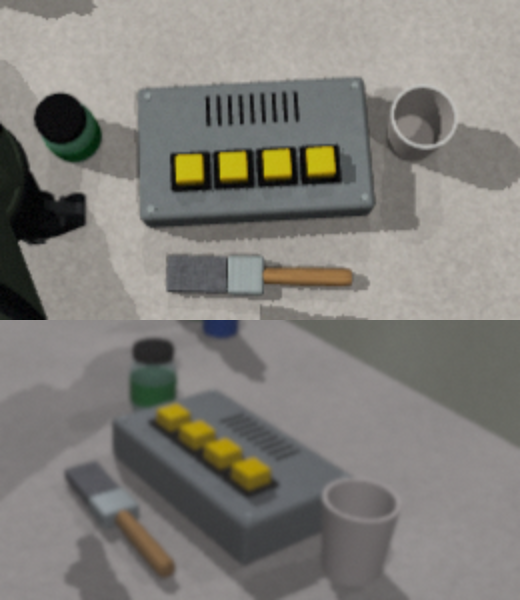

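All four caps now line up at the same height, with place 3 now at pixel (338.4, 203.9) instead of (338.4, 205.5). The jar, cup and brush are where they stood, and the arm is clear.

```bash
python3 -c "
from workcell import bot
print(bot.job_done())"
```

```text
the job is handed in; nothing more can be done
None
```

The latched key was at place 3 (y = +23 mm). I pressed it to its stop, it sprang back up, and I handed the job in at about 11.4 s.

- **Finding the key:** A light tap on place 4 met the key at z = 0.070 with 3 N, so that one was up. At place 3 there was no contact until z = 0.066, 4 mm lower. The side camera had also shown place 3 low. I did not tap places 1 and 2.
- **Pressing it:** The press overshot. The wrist force reached 62 N against the stop, well above the 10 N needed but below the 120 N limit. The measured stop was z = 0.063, where I had expected 0.062.
- **Last checks:** A second light tap on place 3 met the key at z = 0.070. In the side picture all four caps lie in one straight line at the up height. By eye, the jar, cup and brush have not moved. The arm was clear of everything at z = 0.175.

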